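# Overhang a test panel for edge spraying

### The job

The blue band of the test panel is to be sprayed next: slide the panel flat across the painting stand, band end first, until exactly the blue band sticks out past the stand's red edge and the line where blue meets white lies square along that edge. Only push it or drag it with the fingertips; never pick it up, tip it or let it fall off. Leave the two paint jars and the brush around the stand where they are.

Things in the scene. Friction and masses are not known exactly. Their poses are not given: they have to be found in the camera images.
- stand: low painting stand of plywood, fixed to the table, 220 mm (its x) by 260 mm (its y), flat top 50 mm above the table, no rim. Origin: centre of its underside, on the table. One of its 220 mm edges, at its -y end, has a red strip: the red edge. It stands turned by up to 0.5 rad, the red edge roughly to the robot's right
- stand_edge (a point): middle of the upper arris of the red edge, at (0, -130, 50) mm in the stand's frame; same axes as the stand: x along the edge, -y outward, z up
- panel: loose flat test panel, 120 mm (its x) by 140 mm (its y) by 8 mm thick, about 0.15 kg, white with a blue band 30 mm deep across its whole -y end; it lies flat on the stand, wholly inside the red edge, turned by up to 0.25 rad to the stand. Origin: centre of its underside. Its far end from the band, at its +y, is a plain upright face 70 mm from the origin
- line_mid (a point): middle of the line between blue and white on the panel's top face, at (0, -40, 8) mm in the panel's frame
- line_left (a point): the end of that line at the panel's +x side, at (60, -40, 8) mm in the panel's frame
- line_right (a point): the end of that line at the panel's -x side, at (-60, -40, 8) mm in the panel's frame
- blue_jar: loose paint jar with blue band and white lid, 62 mm across, 74 mm high, on the table beyond the red edge; origin at the centre of its underside; not to be moved
- yellow_jar: loose paint jar with yellow band and white lid, 62 mm across, 74 mm high, on the table on the far (stand's +x) side of the stand; origin at the centre of its underside; not to be moved
- brush: loose dark-handled paint brush lying on the table on the near (stand's -x) side of the stand, 186 mm along its x, 25 mm wide, 15 mm high; origin at the centre of its underside; not to be moved
Not all that is in view belongs to the job. Of the things like the panel, leave any that is brown or yellow; of the rest the larger one is meant.

How it is judged:
By the outcome, as a careful person would: the job done as asked, in the order asked, and still so for the second after the job is handed in, with the robot touching nothing.
It also fails if it takes over 38 s, if anything falls off the work surface, if the arm or the gripper's body presses on something with over 40 N, if the wrist force passes 120 N, or if a joint passes its speed limit or range.

### The arm

A 6-joint arm with a two-finger parallel gripper is mounted at the origin on the work surface; the furniture and walls round the work are solid. World frame = base frame: x ahead of the robot, y to its left, z up, the work surface at z = 0. Lengths are in m, angles in rad, forces in N, time in s.
With the tool pointing down it reaches from about 0.3 to 0.825 m from the base axis. Payload 5.4 kg.
Tool frame: the origin (TCP) lies on the front face of the gripper's body, between the roots of the fingers; the fingertips stand 88 mm ahead of it and the grasp point (between the pads) lies 69 mm ahead of it; z points along the fingers, y is the line along which they close (so a half turn about z gives the same grasp; the last joint's range is limited). The gripper opens to 92 mm and grips with 3 to 60 N. Pads are 20 mm wide; open, the fingers measure 128 mm over their backs; the gripper's body (75 mm by 189 mm) begins 69 mm behind the grasp point.
Start: joints at [-1.394, 0.158, 1.597, -0, 1.386, -0.21], TCP at [0.217, -0.533, 0.303] pointing down, gripper open.
Joint ranges: [-2.91, 2.91], [-0.94, 2.29], [0.18, 2.7], [-1.29, 4.43], [0.17, 2.64], [-3, 3]. Speed limits (rad/s): [2.57, 2.57, 3.14, 3.14, 3.14, 3.14].

### API

Orientations are given as a unit quaternion [w, x, y, z].
In Python, from rig import arm gives the robot as it stands. Calls block until the motion is done:
- arm.goto(position, orientation): joint-space move of the TCP to a pose.
- arm.move_linear(position, rate=0.15, orientation=None): straight line of the TCP; orientation=None keeps the orientation; rate is the mean speed in m/s.
- arm.goto_joints(angles): joint-space move.
- arm.set_gripper(opening, effort=None): finger opening in m; effort is the grip in N (None keeps the last); returns when the fingers have stopped.
- arm.pause(seconds).
- arm.inverse_kinematics(position, orientation): joint angles nearest the present ones, or None.
- arm.sense(): the state.
- arm.read_camera(name): name is "scene" or "top" or "wrist"; returns the picture (420x560x3 uint8, red, green, blue); there is no depth.
- arm.camera_info(name): a dict with "fov_y" (degrees; the focal length in pixels is half the picture's height over the tangent of half this angle, whatever the lens; pixels are square), "cx", "cy" (the principal point, pixels), "k1" (the pictures are not rectified: a ray, as slopes to the right and down, at radius r is drawn at 1 + k1 r^2 times it, then the intrinsics apply), "camera_from_world" (4x4, takes a point from world to camera coordinates). Camera axes: x right, y down, z forward; pixel columns grow to the right and rows downward; lengths in m; the calibration is good to about 2 mm. A picture is of the moment at which its call begins: read the wrist's pose just before it. camera_info takes no time and is no camera call; for the wrist camera it gives the pose at the moment of the call.
A pose or a line that the arm cannot do raises arm.MotionError and nothing moves.
- arm.hand_in(): hands the job in; it is judged then, once.
The state is a dict: "t": time; "q": joint angles; "joint_vel": joint speeds; "tau": joint torques, N m; "eef_pos": TCP position; "ee_rot": TCP orientation; "contact_force": force on the tool from outside, world axes, zero at the start; "wrist_torque": the same for the moment, N m; "gripper_width": finger opening in m; "finger_force": force on a finger pad.
Only numpy, scipy, OpenCV 4.12 (cv2) and the standard library are available. Lean on these libraries where they do the work, as an engineer would, in place of code of your own. Each camera call takes 0.05 s, during which the arm holds its last target. There are 200 camera calls.

## Working session

There is one attempt and no reset: what is moved stays moved. The work goes in short steps, each a Python script; the robot and the scene stay as the last script left them, time stands still between calls to the robot, and variables do not carry over. Pictures are saved under pics/ and viewed, at most 10 in all, crops included, and the job is handed in when it is done.

```bash
mkdir -p pics; python3 - <<'E'
from rig import arm
import cv2,numpy as np
for n in("scene","top"):
    im=arm.read_camera(n); cv2.imwrite(f"pics/{n}0.png",im[:,:,::-1])
    i=arm.camera_info(n); print(n,i["fov_y"],i["cx"],i["cy"],i["k1"],np.round(np.linalg.inv(i["camera_from_world"]),3).tolist())
s=arm.sense();print(s["t"],s["eef_pos"],s["ee_rot"])
E
```

```text
scene 47.577702709588735 277.37877320330654 199.93517416382397 -0.1267493772848049 [[-0.788, -0.315, 0.529, -0.242], [-0.616, 0.416, -0.669, 1.008], [-0.01, -0.853, -0.522, 0.862], [0.0, 0.0, 0.0, 1.0]]
top 51.389612581741446 281.616218738079 214.6485193654372 -0.09000121606404306 [[0.009, -0.999, 0.048, 0.485], [-1.0, -0.007, 0.021, -0.006], [-0.021, -0.049, -0.999, 1.171], [0.0, 0.0, 0.0, 1.0]]
0.1 [ 0.21681147 -0.53212065  0.30183431] [-8.39145818e-04  9.81358797e-01  1.92182743e-01  2.37425211e-05]
```

View pics/top0.png

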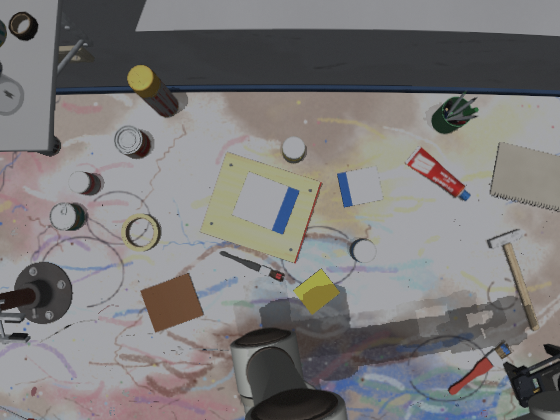

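View pics/scene0.png

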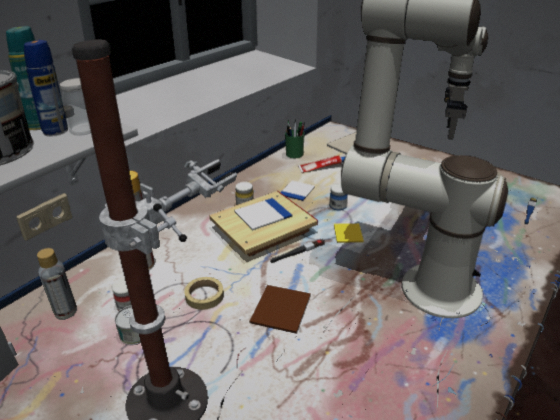

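Top view: panel candidates are the white/blue panel on the stand (265,208), a smaller white/blue one on the table (360,187), a brown one (172,302) and a yellow one (317,291). I choose the one on the stand because it is the larger white/blue one. The red edge runs from about (320,183) to (298,262). The jars are at (293,150) and (363,250), and the brush is at (252,266).

```bash
cat > h.py <<'E'
import cv2,numpy as np
from rig import arm
def ray(i,px):
    f=210/np.tan(np.radians(i["fov_y"])/2)
    K=np.array([[f,0,i["cx"]],[0,f,i["cy"]],[0,0,1]])
    p=cv2.undistortPoints(np.float64(px).reshape(-1,1,2),K,np.array([i["k1"],0,0,0.])).reshape(-1,2)
    T=np.linalg.inv(i["camera_from_world"])
    d=np.c_[p,np.ones(len(p))]@T[:3,:3].T
    return T[:3,3],d/np.linalg.norm(d,axis=1)[:,None]
def plane(i,px,z):
    o,d=ray(i,px); return o+d*((z-o[2])/d[:,2])[:,None]
def tri(views):
    A=0;b=0;R=[]
    for i,p in views:
        o,d=ray(i,[p]);P=np.eye(3)-np.outer(d[0],d[0]);A=A+P;b=b+P@o;R.append((P,o))
    x=np.linalg.solve(A,b);return x,max(np.linalg.norm(P@(x-o)) for P,o in R)
def comp(m,near=None):
    n,l,s,c=cv2.connectedComponentsWithStats(m.astype(np.uint8))
    ok=[k for k in range(1,n) if s[k,4]>40]
    k=max(ok,key=lambda k:s[k,4]) if near is None else min(ok,key=lambda k:np.hypot(*(c[k]-near)))
    return (l==k).astype(np.uint8)
def quad(m):
    c=max(cv2.findContours(m,cv2.RETR_EXTERNAL,cv2.CHAIN_APPROX_NONE)[0],key=cv2.contourArea)
    return cv2.approxPolyN(cv2.convexHull(c),4).reshape(-1,2)
def blue(im):
    h=cv2.cvtColor(im,cv2.COLOR_RGB2HSV).astype(int);return (abs(h[...,0]-109)<12)&(h[...,1]>150)&(h[...,2]>70)
def red(im):
    h=cv2.cvtColor(im,cv2.COLOR_RGB2HSV).astype(int);return ((h[...,0]<8)|(h[...,0]>172))&(h[...,1]>130)&(h[...,2]>70)
E
python3 - <<'E'
from h import *
out=[]
for n,bn,pn in(("top",(286,210),(258,203)),("scene",(278,209),(258,215))):
    im=cv2.imread(f"pics/{n}0.png")[:,:,::-1].copy();i=arm.camera_info(n)
    h=cv2.cvtColor(im,cv2.COLOR_RGB2HSV).astype(int)
    print(n,"hsv white",h[pn[1],pn[0]],"blue",h[bn[1],bn[0]],"stand",h[215,220] if n=="top" else h[225,228])
    b=comp(blue(im),bn)
    w=comp((h[...,1]<45)&(h[...,2]>150)&(np.hypot(*(np.mgrid[:420,:560]-np.array(pn[::-1])[:,None,None]))<75),pn)
    print("blue",quad(b).tolist(),"white",quad(w).tolist())
    r=comp(red(im)&(np.hypot(*(np.mgrid[:420,:560]-np.array(bn[::-1])[:,None,None]))<60),(308,225) if n=="top" else (300,215))
    print("red",quad(r).tolist(),r.sum())
    if n=="top":
        for z,q in((.058,quad(b)),(.058,quad(w)),(.05,quad(r))): print(np.round(plane(i,q,z)[:,:2],3).tolist())
    x0,y0=(185,135) if n=="top" else (195,170)
    out.append(cv2.resize(im[y0:y0+140,x0:x0+150],None,fx=2.6,fy=2.6,interpolation=3))
cv2.imwrite("pics/crop1.png",np.hstack(out)[:,:,::-1])
E
```

```text
top hsv white [114   8 166] blue [109 166 137] stand [ 30  49 162]
blue [[298, 191], [282, 234], [272, 230], [289, 188]] white [[326, 166], [218, 290], [175, 203], [221, 110]]Traceback (most recent call last):
  File "<stdin>", line 10, in <module>
  File "h.py", line 20, in comp
    k=max(ok,key=lambda k:s[k,4]) if near is None else min(ok,key=lambda k:np.hypot(*(c[k]-near)))
                                                       ~~~^^^^^^^^^^^^^^^^^^^^^^^^^^^^^^^^^^^^^^^^
ValueError: min() iterable argument is empty
```

```bash
python3 - <<'E'
from h import *
out=[];Q={}
for n,bn,pn in(("top",(286,210),(258,203)),("scene",(278,209),(258,215))):
    im=cv2.imread(f"pics/{n}0.png")[:,:,::-1].copy();i=arm.camera_info(n)
    h=cv2.cvtColor(im,cv2.COLOR_RGB2HSV).astype(int)
    near=lambda p,r:np.hypot(*(np.mgrid[:420,:560]-np.array(p[::-1])[:,None,None]))<r
    b=comp(blue(im)&near(bn,40),bn)
    w=comp((h[...,1]<28)&(h[...,2]>140)&near(pn,38),pn)
    P=quad(b|w);Q[n]=(i,quad(b),quad(w))
    print(n,"blue",quad(b).tolist(),"white",quad(w).tolist())
    r=((h[...,0]<12)|(h[...,0]>170))&(h[...,1]>90)&near((308,223) if n=="top" else (290,232),48)
    ys,xs=np.nonzero(r);print("red px",len(xs),xs.min(),xs.max(),ys.min(),ys.max(), cv2.fitLine(np.c_[xs,ys].astype(np.float32),cv2.DIST_HUBER,0,.01,.01).ravel())
    if n=="top":
        for z,q in((.058,quad(b)),(.058,quad(w)),(.05,np.c_[xs,ys])[:3]): print(np.round(plane(i,q,z)[:,:2],3).tolist()[:4])
    x0,y0=(185,135) if n=="top" else (195,170)
    out.append(cv2.resize(im[y0:y0+140,x0:x0+150],None,fx=2.6,fy=2.6,interpolation=3))
cv2.imwrite("pics/crop1.png",np.hstack(out)[:,:,::-1])
E
```

```text
top blue [[298, 191], [282, 234], [272, 230], [289, 188]] white [[288, 186], [271, 229], [231, 214], [248, 171]]
red px 128 294 321 182 262 [  0.30989027  -0.95077235 308.31277    220.1572    ]
[[0.6, -0.023], [0.49, 0.017], [0.5, 0.043], [0.608, 0.0]]
[[0.613, 0.003], [0.502, 0.045], [0.54, 0.148], [0.651, 0.106]]
[[0.625, -0.08], [0.625, -0.082], [0.622, -0.08], [0.622, -0.082]]
scene blue [[291, 215], [285, 217], [266, 200], [272, 198]] white [[283, 218], [252, 228], [234, 210], [264, 200]]
red px 100 250 322 192 255 [  0.9224405   -0.38613918 279.42032    241.85834   ]
```

View pics/crop1.png

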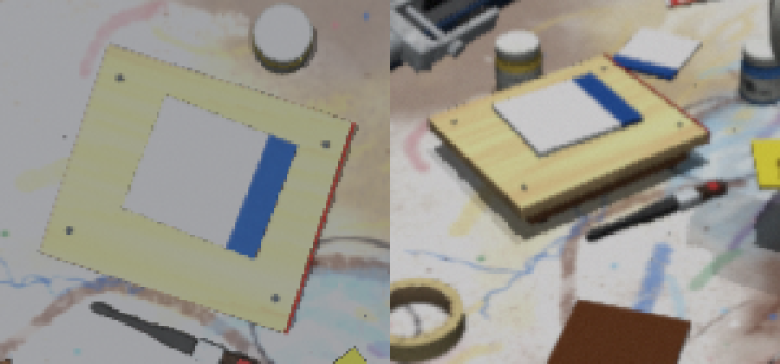

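The crop shows the panel on the stand with its blue band toward the red edge, about 78 mm inside it and turned about 0.05 rad. Next I look from two wrist positions.

```bash
cat >> h.py <<'E'
def down(ang):  # tool z down, tool y at world angle ang
    c,s=np.cos(ang),np.sin(ang); from scipy.spatial.transform import Rotation as R
    y=np.array([c,s,0]);z=np.array([0,0,-1.]);q=R.from_matrix(np.c_[np.cross(y,z),y,z]).as_quat();return np.r_[q[3],q[:3]]
E
python3 - <<'E'
from h import *
q=down(-.315)
for k,p in enumerate(([.56,.03,.34],[.50,.03,.34])):
    (arm.goto if k==0 else arm.move_linear)(p,orientation=q)
    arm.pause(.3)
    i=arm.camera_info("wrist");im=arm.read_camera("wrist")
    cv2.imwrite(f"pics/w{k}.png",im[:,:,::-1]);np.save(f"w{k}.npy",i,allow_pickle=True)
    print(np.round(np.linalg.inv(i["camera_from_world"])[:3],3).tolist(),i["fov_y"],i["k1"])
s=arm.sense();print(s["t"],s["q"],s["eef_pos"],s["contact_force"])
cv2.imwrite("pics/w01.png",np.vstack([cv2.resize(cv2.imread(f"pics/w{k}.png"),(400,300)) for k in(0,1)]))
E
```

```text
[[0.951, -0.3, -0.076, 0.582], [-0.31, -0.921, -0.235, 0.094], [0.0, 0.248, -0.969, 0.421]] 63.293376953868346 0.0026450331644222156
[[0.951, -0.299, -0.077, 0.522], [-0.309, -0.921, -0.235, 0.095], [-0.0, 0.248, -0.969, 0.42]] 63.293376953868346 0.0026450331644222156
3.7 [-1.81745435e-01 -5.96348293e-02  1.74978594e+00  6.68179809e-06
  1.45171307e+00  1.33250509e-01] [0.50032056 0.02996386 0.33984637] [ 0.20729615 -0.11803224  1.03608286]
```

View pics/w01.png

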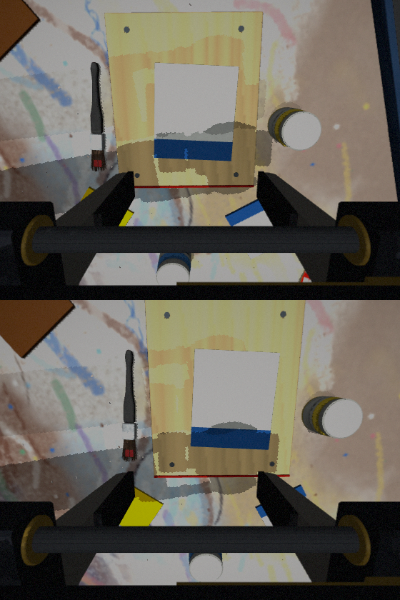

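The wrist views show the panel (in view 0, at 400x300: far corners about (155,63) and (238,67), blue line about (155,139) to (235,143)). The red arris runs at row ~186, from x~134 to 255. Some shadow falls over the band. Now line fits and heights from the two views.

```bash
cat >> h.py <<'E'
def fit(pts):
    vx,vy,x,y=cv2.fitLine(np.float32(pts),cv2.DIST_HUBER,0,.01,.01).ravel();return np.cross([x,y,1],[x+vx,y+vy,1])
def meet(a,b):
    p=np.cross(a,b);return p[:2]/p[2]
def measure(im):
    """undistorted-enough pixels: line ends, far corners, red arris ends"""
    h=cv2.cvtColor(cv2.GaussianBlur(im,(3,3),0),cv2.COLOR_RGB2HSV).astype(int);H,S,V=h[...,0],h[...,1],h[...,2]
    rows=np.mgrid[:420,:560][0]
    b=(abs(H-110)<14)&(S>120)&(V>25)&(rows<300);n,l,s,c=cv2.connectedComponentsWithStats(b.astype(np.uint8))
    # panel band: the largest blue piece within the camera's central columns
    k=max(range(1,n),key=lambda k:s[k,4]*(200<c[k][0]<400));bm=cv2.morphologyEx((l==k).astype(np.uint8),cv2.MORPH_CLOSE,np.ones((9,9)))
    xs=np.nonzero(bm.any(0))[0];xs=xs[8:-8]
    top=bm.argmax(0)[xs]-.5;L=fit(np.c_[xs,top])
    bot=419-bm[::-1].argmax(0)[xs]+.5;B=fit(np.c_[xs,bot])
    w=(S<40)&(V>60)&(rows<np.median(top)+3)
    w=comp(w,(np.median(xs),np.median(top)-50))
    w=cv2.morphologyEx(w,cv2.MORPH_OPEN,np.ones((5,5)))
    ys=np.nonzero(w.any(1))[0];ys=ys[(ys>ys.min()+10)&(ys<np.median(top)-12)]
    le=fit(np.c_[w.argmax(1)[ys]-.5,ys]);ri=fit(np.c_[559-w[:,::-1].argmax(1)[ys]+.5,ys])
    F=fit(np.c_[xs,w.argmax(0)[xs]-.5])
    r=((H<9)|(H>170))&(S>130)&(V>30)&(rows>np.median(top))&(rows<300)
    n,l,s,c=cv2.connectedComponentsWithStats(cv2.dilate(r.astype(np.uint8),np.ones((3,5))));
    k=max(range(1,n),key=lambda k:s[k,2]);r&=l==k
    rx=np.nonzero(r.any(0))[0];rb=419-r[::-1].argmax(0)[rx]+.5;Rl=fit(np.c_[rx,rb])
    ry=lambda x:[x,-(Rl[0]*x+Rl[2])/Rl[1]]
    return np.array([meet(L,le),meet(L,ri),meet(F,le),meet(F,ri),ry(rx[0]),ry(rx[-1])]),meet(B,le),meet(B,ri)
def report(i,P,zp=.058,zs=.05):
    W=plane(i,P[:4],zp)[:,:2];E=plane(i,P[4:6],zs)[:,:2]
    u=E[1]-E[0];L=np.linalg.norm(u);u/=L;v=np.array([-u[1],u[0]])
    print("edge",np.round(E,4).tolist(),"len",round(L,4),"ang",round(np.arctan2(u[1],u[0]),4))
    loc=np.c_[(W-E.mean(0))@u,(W-E.mean(0))@v];print("panel local (mm) lineL lineR farL farR",np.round(loc*1e3,1).tolist())
    return E,u,v,loc
E
python3 - <<'E'
from h import *
V=[]
for k in(0,1):
    i=np.load(f"w{k}.npy",allow_pickle=True).item();im=cv2.imread(f"pics/w{k}.png")[:,:,::-1].copy()
    P,bl,br=measure(im);print(np.round(P,1).tolist(),bl,br);report(i,P);V.append((i,P))
for j in range(6): x,e=tri([(i,P[j]) for i,P in V]);print(j,np.round(x,4),round(e,4))
E
```

```text
[[215.5, 194.2], [324.8, 199.1], [215.7, 87.2], [333.8, 92.7], [188.0, 262.5], [355.0, 262.5]] [215.4248395  219.96269448] [322.70331603 224.54868715]
edge [[0.4381, -0.0244], [0.6236, -0.0848]] len 0.195 ang -0.3148
panel local (mm) lineL lineR farL farR [[-60.6, 83.0], [58.2, 77.5], [-55.7, 192.6], [63.2, 187.3]]
[[267.9, 177.6], [378.3, 182.6], [272.3, 68.0], [391.5, 73.6], [216.0, 248.6], [361.0, 247.3]] [266.78967862 203.9979386 ] [375.15354455 208.82426181]
edge [[0.4156, -0.018], [0.5753, -0.0682]] len 0.1674 ang -0.3044
panel local (mm) lineL lineR farL farR [[-22.5, 83.3], [96.2, 76.6], [-16.6, 192.6], [102.0, 186.2]]
0 [0.499  0.0432 0.0584] 0.0
1 [0.6103 0.0012 0.058 ] 0.0
2 [0.5374 0.1458 0.0573] 0.0001
3 [0.6493 0.104  0.0562] 0.0
4 [ 0.3535 -0.0891 -0.1676] 0.0048
5 [ 0.645  -0.24   -0.3049] 0.023
```

Two views put the panel top at 57.5 mm, so the stand top is ~49.5 mm. The line is ~80 mm inside the edge and skewed −0.046 rad. First push stops 4 mm short.

```bash
cat >> h.py <<'E'
A0=-.3148;U=np.array([np.cos(A0),np.sin(A0)]);Vv=np.array([-U[1],U[0]]);O=np.array([.53085,-.0546])
def pt(lx,ly,z): return np.r_[O+U*lx+Vv*ly,z]
def push(ly,lx=.002,start=.225,ang=A0,z=.1405,w=.07,rate=.04):
    arm.set_gripper(w)
    arm.goto(pt(lx,start,.2),down(ang)); arm.move_linear(pt(lx,start,z),rate=.08)
    s=arm.sense();print("down",np.round(s["contact_force"],1),np.round(s["eef_pos"],4),s["gripper_width"])
    if abs(s["contact_force"][2])>6: arm.move_linear(pt(lx,start,z+.002),rate=.05)
    z=arm.sense()["eef_pos"][2] if abs(s["contact_force"][2])<=6 else z+.002
    arm.move_linear(pt(lx,ly,z),rate=rate);arm.pause(.2);s=arm.sense();print("pushed",np.round(s["contact_force"],1),np.round(s["eef_pos"],4))
    arm.move_linear(pt(lx,ly+.02,z),rate=.06);arm.move_linear(pt(lx,ly+.02,.2),rate=.15)
def look(name,p=(0,.03,.34)):
    arm.goto(pt(*p),down(A0));arm.pause(.3);i=arm.camera_info("wrist");im=arm.read_camera("wrist")
    cv2.imwrite(f"pics/{name}.png",im[:,:,::-1]);np.save(name+".npy",i,allow_pickle=True);print("t",arm.sense()["t"]);return i,im
E
python3 - <<'E'
from h import *
push(.124)
i,im=look("w2")
try: P,_,_=measure(im);print(np.round(P,1).tolist());report(i,P)
except Exception as e: print(e)
E
```

```text
down [-0.4  0.1 -0. ] [0.6027 0.1588 0.1406] 0.06968926776833873
pushed [0.7 0.5 0.3] [0.5712 0.0627 0.1406]
t 10.975
[[223.1, 213.5], [331.9, 213.5], [219.9, 109.5], [336.1, 109.5], [166.0, 214.5], [222.0, 214.5]]
edge [[0.4157, -0.0175], [0.4755, -0.0368]] len 0.0629 ang -0.3123
panel local (mm) lineL lineR farL farR [[34.0, 3.3], [153.2, 3.3], [34.8, 112.7], [153.0, 112.7]]
```

View pics/w2.png

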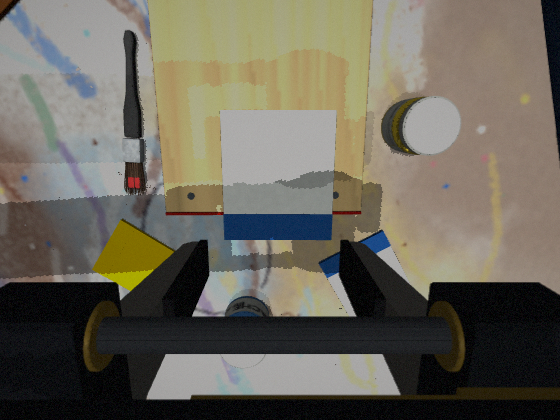

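The view shows the panel square, with the line at row ~213.5 and the red arris at row ~214.5 visible on both sides (x 166–222, 334–361). I refine this at subpixel level.

```bash
cat >> h.py <<'E'
def cross(p,up):  # subpixel half-level crossing rows of a profile: first (up) or last (outer) one
    h=(p.max()+np.median(np.sort(p)[:4]))/2;k=np.nonzero(p>h)[0]
    if up: k=k[0];return k-(p[k]-h)/(p[k]-p[k-1])
    k=k[-1];return k+(p[k]-h)/(p[k]-p[k+1])
def fine(i,im,r0,bx,reds):
    f=im.astype(float);Rn=f[...,0]-(f[...,1]+f[...,2])/2
    Bn=(f[...,2]-f[...,0])/(f.sum(2)+20)
    bl=np.array([[x,r0-12+cross(Bn[r0-12:r0+18,x],True)] for x in range(*bx)])
    rd=np.array([[x,r0-9+cross(Rn[r0-9:r0+10,x],False)] for a in reds for x in range(*a)])
    Lb=plane(i,bl,.0577);Lr=plane(i,rd,.0497);out=[]
    for L in(Lb,Lr):
        l=np.c_[(L[:,:2]-O)@U,(L[:,:2]-O)@Vv]*1e3;c=np.polyfit(l[:,0],l[:,1],1)
        for _ in range(3): m=abs(np.polyval(c,l[:,0])-l[:,1])<.8;c=np.polyfit(l[m,0],l[m,1],1)
        out.append(c);print("slope",round(c[0],4),"v",round(np.polyval(c,-7),2),"x",l[:,0].min().round(1),l[:,0].max().round(1),"inl",m.sum(),len(m))
    print("gap at panel ends mm",np.round([np.polyval(out[0]-out[1],x) for x in(-67,53)],2))
E
python3 - <<'E'
from h import *
i=np.load("w2.npy",allow_pickle=True).item();im=cv2.imread("pics/w2.png")[:,:,::-1].copy()
fine(i,im,213,(228,328),((170,216),(338,358)))
t=arm.camera_info("top");im=arm.read_camera("top");cv2.imwrite("pics/top2.png",im[:,:,::-1])
E
```

```text
slope -0.0022 v 2.8 x -50.3 58.4 inl 100 100
slope 0.0077 v 0.1 x -116.6 93.3 inl 66 66
gap at panel ends mm [3.3 2.1]
```

```bash
python3 - <<'E'
from h import *
push(.1214,lx=.003,start=.145,ang=A0+.0099,rate=.02)
for n,p in(("w3",(0,.03,.34)),("w4",(-.02,.0,.30))):
    i,im=look(n,p)
    P,_,_=measure(im);print(np.round(P,1).tolist())
    if n=="w3": fine(i,im,int(round(P[0][1])),(228,328),((170,216),(338,358)))
print(arm.sense()["contact_force"])
cv2.imwrite("pics/v.png",np.vstack([cv2.resize(cv2.imread(f"pics/{n}.png")[100:300,130:400],None,fx=1.4,fy=1.4) for n in("w3","w4")]))
E
```

```text
down [ 0.1 -0.3 -0.7] [0.5789 0.0824 0.1407] 0.06999803611076097
pushed [ 0.5 -0.2  0.8] [0.5713 0.0599 0.1407]
t 16.5417Traceback (most recent call last):
  File "<stdin>", line 5, in <module>
  File "h.py", line 54, in measure
    k=max(range(1,n),key=lambda k:s[k,2]);r&=l==k
ValueError: max() iterable argument is empty
```

```bash
python3 - <<'E'
from h import *
i=np.load("w3.npy",allow_pickle=True).item();im=cv2.imread("pics/w3.png")[:,:,::-1].copy()
fine(i,im,214,(230,326),((170,214),(340,358)))
i,im=look("w4",(0,-.03,.34))
c=np.r_[pt(-.007,0,.05),1];c=i["camera_from_world"]@c;f=210/np.tan(np.radians(i["fov_y"]/2));u=f*c[:2]/c[2]+[i["cx"],i["cy"]];print(u)
r=int(round(u[1]))
try: fine(i,im,r,(int(u[0])-45,int(u[0])+45),((int(u[0])-92,int(u[0])-66),(int(u[0])+75,int(u[0])+95)))
except Exception as e: print(e)
cv2.imwrite("pics/v.png",np.vstack([cv2.resize(cv2.imread(f"pics/{n}.png")[100:300,130:400],None,fx=1.45,fy=1.45) for n in("w3","w4")]))
E
```

```text
slope 0.0113 v -0.26 x -48.2 56.3 inl 96 96
slope 0.008 v 0.11 x -116.6 93.3 inl 62 62
gap at panel ends mm [-0.57 -0.17]
t 17.2417
[266.52185987 160.73452336]
slope 0.0094 v -0.21 x -54.7 39.2 inl 89 90
slope 0.0082 v -0.14 x -107.2 94.2 inl 46 46
gap at panel ends mm [-0.14  0.01]
```

View pics/v.png

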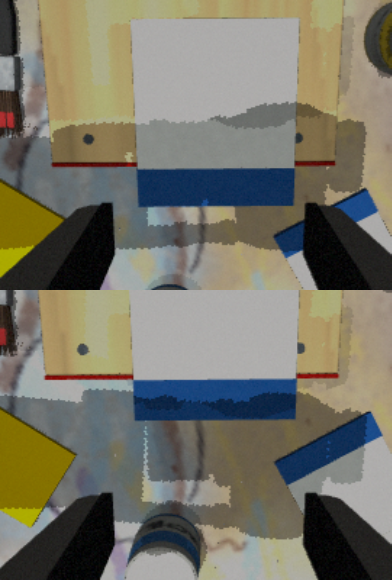

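The two views put the blue/white line within about 0.4 mm of the red arris and square to within 0.003 rad. The jars and brush look unmoved, and the robot is clear of everything.

```bash
python3 -c "
from rig import arm
print(arm.hand_in())"
```

```text
the job is handed in; nothing more can be done
None
```

I slid the panel flat until its blue/white line lay along the red edge, measured at about 0.4 mm or better and square to about 0.003 rad. I then handed the job in at about 17 s on the robot's clock, with the jars and brush looking unmoved in the pictures; no verdict came back.

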